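# Couple a pressure gauge to the bench air outlet

### The job

Fit the pressure gauge to the bench air outlet: draw the brass sleeve of the coupler back until it stays back by itself, then push the gauge's plug fully home so that the sleeve springs forward and locks it. Let go and leave the gauge held in the coupler, and leave the other things on the bench where they are.

Things in the scene. Friction and masses are not known exactly. Their poses are not given: they have to be found in the camera images.
- outlet: Fixed blue air outlet block, 90 x 80 mm, 100 mm high, on a foot plate 130 x 120 x 8 mm. Origin: under the block's centre on the bench, z up. Its +x is level and points out of the coupler's mouth. A steel barrel 30 mm across sticks out of its +x face, level, axis 70 mm above the bench, 45 to 125 mm ahead of the origin (first 12 mm: a 36 mm collar).
- port_mouth (a point): Centre of the coupler's open mouth, at the barrel's end, 125 mm ahead of and 70 mm above the outlet's origin; axes of the outlet (+x out of the mouth). A funnel 27 mm wide narrows over 5 mm to a 20 mm bore.
- lock_pins (a point): Point on the coupler axis 20 mm inside the mouth. Here two steel lock blocks, 6 mm thick, one on either side, block the bore while the sleeve is forward (a plug then stops with its shoulder about 18 mm short). Drawing the sleeve to its stop withdraws them, and an inner spring valve steps forward between them and keeps the sleeve back.
- sleeve (a joint): Travel of the spring sleeve, m: 0 = forward (locked), grows as it is drawn back to the block, stop at 0.014 to 0.015; spring 6 N rising to 10.5 N. Drawn beyond about 0.012 it catches and, let go, stays near 0.0085; let go sooner it flies forward. When the plug is fully home the pins drop into its groove and the sleeve jumps to about 0 by itself; short of that it stays back.
- sleeve_grip (a point): Middle of the grip part of the sleeve, on the coupler axis, moving with it; axes of the outlet; 21 mm behind the mouth when forward. Brass cylinder with dark ribs, 38 mm across, 17 mm to either side of this point; behind it (blockwards) a flange 50 mm across, 8 mm thick, that fingers can push; then 34 mm free to the block. Free space beside and below.
- gauge: Loose pressure gauge on a quick plug, about 0.24 kg, 109 mm long, lying on the bench, nose level. Origin: on the bench under the centre of its red grip block, z up; +x points along the nose; the plug's axis is 24 mm above the underside. Behind the block (-24 to -47 mm) the dark dial housing, 48 mm across, its white dial facing -x.
- gauge_block (a point): Centre of the red grip block, on the plug's axis, near the centre of mass; axes of the gauge. Block 32 mm long (x), 26 mm wide (y), 48 mm high. Best grip: from above across the 26 mm width.
- plug_shoulder (a point): Centre of the shoulder, the front of the brass collar (34 mm across, 10 mm long), on the plug's axis 26 mm ahead of the block's centre; axes of the gauge. Fully home it meets the port mouth (1.5 mm play), gauge +x pointing against outlet +x. Pushing home takes up to about 10 N (valve spring at most 5 N, friction), then the shoulder meets the mouth: a hard stop.
- plug_tip (a point): Tip of the brass nose, 36 mm ahead of the shoulder; axes of the gauge. Nose 18 mm across, tapered over the last 3 mm; groove 9 mm wide, 9 mm core, 15.5 to 24.5 mm ahead of the shoulder.
- bin_mark (a point): Rim of one of six blue bins on the free-turning parts turntable (300 mm across, 72 mm high); bystander.
- pliers: Steel pliers lying on the bench, 165 mm long, 12 mm thick; bystander.
- wrench: Red adjustable wrench lying on the bench, 215 mm long, 12 mm thick; bystander.
- hex_set: Grey block 40 x 110 x 30 mm with hex keys standing in it up to 91 mm high; bystander. Origin under its centre.
- jar: Empty glass jam jar, 74 mm across, 95 mm high, upright; bystander. Origin under its centre.
- screwdriver: Screwdriver lying on the bench; bystander.
- blank_cap: Red plastic dust cap, 36 mm across, 20 mm high; bystander.

How it is judged:
By the outcome, as a careful person would: the job done as asked, in the order asked, and still so for the second after the job is handed in, with the robot touching nothing.
It also fails if it takes over 45 s, if anything falls off the work surface, if the arm or the gripper's body presses on something with over 40 N, if the wrist force passes 120 N, or if a joint passes its speed limit or range.

### The arm

A 7-joint arm with a two-finger parallel gripper is mounted at the origin on the work surface. World frame = base frame: x ahead of the robot, y to its left, z up, the work surface at z = 0. Lengths are in m, angles in rad, forces in N, time in s.
With the tool pointing down it reaches from about 0.4 to 0.85 m from the base axis. Payload 10.4 kg.
Tool frame: the origin (TCP) lies at the very end of the fingers, on their centre line; the grasp point (between the pads) lies ctrl.grip_depth behind it (ctrl.grip_depth is the distance from the TCP to the grasp point, in m); z points along the fingers, y is the line along which they close (so a half turn about z gives the same grasp; the last joint's range is limited). The gripper opens to 87 mm and grips with 3 to 60 N. Pads are 19 mm wide; open, the fingers measure 117 mm over their backs; the gripper's body (75 mm by 190 mm) begins 51 mm behind the grasp point.
Start: joints at [-1.264, 0.332, -0.065, 1.46, 0.022, 1.35, -0.088], TCP at [0.202, 0.591, 0.223] pointing down, gripper open.
Joint ranges: [-2.6, 2.6], [-0.5, 2.12], [-1.47, 1.34], [0.16, 2.42], [-1.27, 4.41], [0.06, 2.06], [-2.6, 2.6]. Speed limits (rad/s): [2.22, 2.22, 2.79, 2.79, 3.14, 3.14, 3.14].

### API

Orientations are given as a unit quaternion [w, x, y, z].
In Python, from plant import ctrl gives the robot as it stands.
- The arm moves only by the tool run_rows, called after "Call:" as a command line: name --argument value ..., lists and objects as JSON in quotes. Schema: {"type":"object","properties":{"segments":{"type":"object","properties":{"steps":{"type":"array","items":{"type":"array","items":{"type":"number"},"minItems":7,"maxItems":7},"minItems":1,"maxItems":20}},"additionalProperties":false,"required":["steps"]},"squeeze":{"type":"number"},"only":{"type":"string"},"quiet":{"type":"boolean"},"lines":{"type":"string"}},"required":["segments"],"additionalProperties":false}. segments is an object whose key "steps" holds a list of rows, 1 to 20 of them, each of 7 numbers: dx, dy, dz in shares of the most that a row can go, 1 being 50 mm, then a rotation vector rx, ry, rz in a scale on which 1.0 is 2 pi rad, then the opening from 0.0 (shut) to 1.0 (fully open); each row shifts and turns the commanded pose from where the row before left it, along the tool's axes as they then stand; what a row does not reach is not made up. A row lasts 1/10 s, in which the tool goes at most 0.05 m and 0.15 rad, less where a joint would pass 70% of its speed; a pose out of reach is approached as far as the arm can. The fingers move at their own pace and stop on an object; squeeze is the grip in N (left out, the last holds). Time passes only in rows, so rows that do not move let the fingers close. The tool returns the time, the measured TCP pose, the force, the opening and the grip force at its end. only (a regular expression) keeps the lines of the reply that match it, lines (a string "A,B") keeps lines A to B, and quiet returns only ok. A shift or turn number past 1, either way, is cut back to 1. Input that does not fit is refused with a message, and nothing moves.
- ctrl.state(): the state, without advancing time (a new reading comes with each control period).
- ctrl.get_image(name): name is "side" or "top" or "wrist"; returns (picture, depth): 384x512x3 uint8, blue, green, red; 384x512 float32, m along the optical axis (not along the pixel's ray), 0 where there is no reading.
- ctrl.camera_model(name): a dict with "K" (3x3 intrinsics, pixels), "R" (3x3) and "t" (3): a world point X has camera coordinates R X + t. Camera axes: x right, y down, z forward; pixel columns grow to the right and rows downward; lengths in m; the calibration is good to about 2 mm. A picture is of the moment at which its call begins: read the wrist's pose just before it. camera_model takes no time and is no camera call; for the wrist camera it gives the pose at the moment of the call.
- ctrl.sign_off(): hands the job in; it is judged then, once.
The state is a dict: "t": time; "joint_pos": joint angles; "joint_vel": joint speeds; "tau": joint torques, N m; "position": TCP position; "tool_rot": TCP orientation; "ft_force": force on the tool from outside, world axes, zero at the start; "torque": the same for the moment, N m; "finger_gap": opening from 0.0 (shut) to 1.0 (fully open); "gripper_force": force on a finger pad.
Only numpy, scipy, OpenCV 4.12 (cv2) and the standard library are available. Lean on these libraries where they do the work, as an engineer would, in place of code of your own. Each camera call takes 0.05 s, during which the arm holds its last target. There are 200 camera calls.

## Working session

There is one attempt and no reset: what is moved stays moved. The work goes in short steps, Python scripts to look and compute and a tool call to move; the robot and the scene stay as the last step left them, time stands still between calls to the robot, and variables do not carry over. Pictures are saved under pics/ and viewed, at most 10 in all, crops included, and the job is handed in when it is done.

```bash
ls; mkdir -p pics; cat > h.py <<'E'
import numpy as np, cv2
from plant import ctrl
def snap(n,tag):
    m=ctrl.camera_model(n); im,d=ctrl.get_image(n)
    cv2.imwrite(f'pics/{tag}.png',im); np.savez(f'pics/{tag}.npz',im=im,d=d,K=m['K'],R=m['R'],t=m['t'])
    return im,d,m
def cloud(tag):
    z=np.load(f'pics/{tag}.npz'); d=z['d']; v,u=np.mgrid[:d.shape[0],:d.shape[1]]
    P=np.stack([u,v,np.ones_like(u)],-1)@np.linalg.inv(z['K']).T*d[...,None]
    return z['im'],d,(P-z['t'])@z['R']
E
python3 - <<'E'
from h import *
a=snap('top','top0')[0]; b=snap('side','side0')[0]
s=ctrl.state(); print(s, ctrl.grip_depth)
for n in('top','side'):
    m=ctrl.camera_model(n); print(n,-m['R'].T@m['t'],m['K'][0,0])
E
```

```text
pics
plant.py
{'t': 0.1, 'joint_pos': array([-1.26359168,  0.33281793, -0.06469129,  1.46085719,  0.0215613 ,
        1.34990476, -0.08849599]), 'joint_vel': array([ 0.00089335, -0.00131733,  0.00086595, -0.00290384, -0.00010376,
       -0.00020232,  0.00158326]), 'tau': array([ 1.42610814e-03, -6.24541640e+01,  2.44032266e-02, -3.90720892e+01,
       -6.13883394e-02,  3.65154399e-02,  6.53627058e-05]), 'position': array([0.20229388, 0.59098573, 0.22182776]), 'tool_rot': array([-9.45041867e-05,  1.64152748e-01,  9.86434720e-01, -6.40045328e-04]), 'ft_force': array([ 0.74033232,  0.47853464, -0.27860774]), 'torque': array([ 0.00224943, -0.00062595, -0.04495033]), 'gripper_force': 0.0, 'finger_gap': 0.9989993394227216} 0.0187
top [0.3989101  0.06623556 1.21462186] 357.6804246453955
side [ 0.33543401 -0.50318581  0.79282363] 360.11881373964604
```

View pics/top0.png

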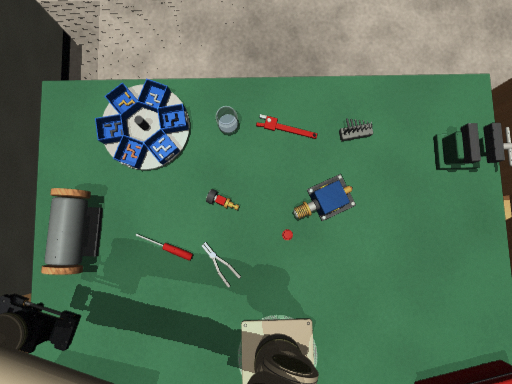

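View pics/side0.png

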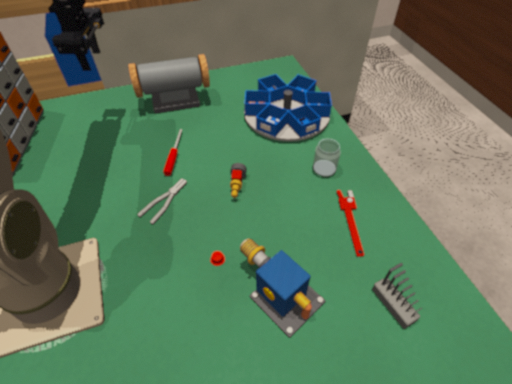

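The top view shows the outlet block at (332,197), its coupler pointing to about (300,212), and the gauge at (222,200) with its nose to the right, ending at (240,207). The side view shows the coupler mouth near (247,247) and the gauge at (237,180).

```bash
python3 - <<'E'
from h import *
def rep(n,P,mk):
    Q=P[mk]; 
    if len(Q)<5: print(n,len(Q));return
    r=cv2.minAreaRect((Q[:,:2]*1000).astype(np.float32)); print(n,len(Q),'med',np.round(np.median(Q,0),4),'rect',np.round(r[0],1),np.round(r[1],1),round(r[2],1))
for tag in('top0','side0'):
    im,d,P=cloud(tag); hsv=cv2.cvtColor(im,cv2.COLOR_BGR2HSV); H,S,V=[hsv[...,i].astype(int) for i in range(3)]
    v,u=np.mgrid[:384,:512]; Z=P[...,2]
    o,g=((slice(165,230),slice(285,365)),(slice(180,218),slice(198,248))) if tag=='top0' else ((slice(230,330),slice(230,330)),(slice(155,205),slice(222,252)))
    mo=np.zeros(Z.shape,bool);mo[o]=1; mg=np.zeros(Z.shape,bool); mg[g]=1
    blue=(H>100)&(H<130)&(S>120); red=((H<6)|(H>172))&(S>140); br=(H>12)&(H<35)&(S>90)
    rep(tag+' blocktop',P,mo&blue&(Z>.094)&(Z<.106))
    rep(tag+' brass',P,mo&br&(Z>.04)&(Z<.12))
    rep(tag+' gred',P,mg&red&(Z>.035)&(Z<.06))
    rep(tag+' gbrass',P,mg&br&(Z>.01)&(Z<.06))
    rep(tag+' ghous',P,mg&(V<80)&(S<100)&(Z>.03)&(Z<.06))
    rep(tag+' gall',P,mg&(Z>.02)&(Z<.06))
    for nm,m in(('o',mo&(Z>.06)&~blue&(Z<.12)),('g',mg&(Z>.012)&(Z<.06))):
        np.save(f'pics/{tag}_{nm}.npy',P[m])
    print('table z',np.median(Z[200:220,255:280]) if tag=='top0' else np.median(Z[200:240,190:215]))
a=cv2.imread('pics/top0.png'); b=cv2.imread('pics/side0.png')
A=cv2.resize(a[165:235,195:365],None,fx=4.6,fy=4.2,interpolation=cv2.INTER_CUBIC)
B=cv2.resize(b[150:330,220:330],None,fx=2,fy=1.6)
cv2.imwrite('pics/crop1.png',A)
E
```

```text
top0 blocktop 687 med [ 0.505  -0.1799  0.0991] rect [ 505.6 -180.2] [78.6 89.5] 24.5
top0 brass 219 med [ 0.4718 -0.0967  0.0837] rect [ 497.2 -161.4] [ 84.7 199.9] 25.4
top0 gred 73 med [0.5087 0.1747 0.0475] rect [509.5 174.5] [31.  24.7] 66.5
top0 gbrass 85 med [0.4924 0.1438 0.0324] rect [492.4 138.7] [45.6 31.1] 63.1
top0 ghous 67 med [0.5243 0.2045 0.0418] rect [524.5 205.1] [22.  44.5] 64.1
top0 gall 286 med [0.5101 0.1785 0.0416] rect [512.4 166.4] [110.3  47.3] 73.5
table z -0.0006568743343303095
side0 blocktop 1433 med [ 0.5019 -0.1856  0.1002] rect [ 503.1 -182.9] [77.7 88.8] 23.3
side0 brass 577 med [ 0.4676 -0.1143  0.0761] rect [ 483.8 -164. ] [ 62.9 201.8] 22.2
side0 gred 87 med [0.51   0.1737 0.0479] rect [510.5 177.5] [45.4 25.9] 73.8
side0 gbrass 163 med [0.4933 0.1452 0.0318] rect [495.8 142.5] [61.4 31.4] 73.0
side0 ghous 23 med [0.5329 0.1915 0.04  ] rect [520.9 194.2] [13.  41.1] 82.1
side0 gall 378 med [0.5069 0.1673 0.04  ] rect [502.1 167.5] [111.6  45.3] 59.7
table z 0.00041800961318536956
```

View pics/crop1.png

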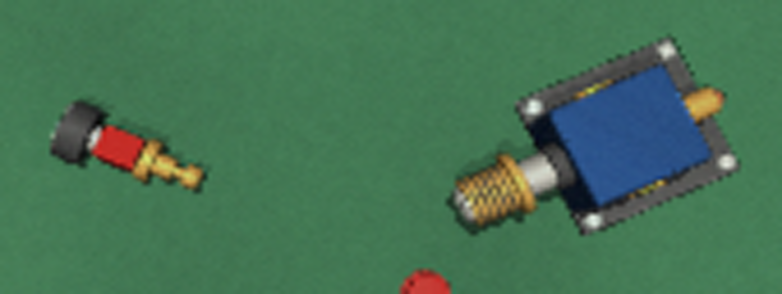

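The enlarged top view shows the gauge on the left, nose pointing right and down. The coupler sleeve, with its flange towards the block, points left and down, and the cap sits below it. Next I'll work out the tool deltas and bring the wrist camera over the coupler.

```bash
cat >> h.py <<'E'
from scipy.spatial.transform import Rotation as Ro
def tool():
    s=ctrl.state(); q=s['tool_rot']; return s['position'],Ro.from_quat([q[1],q[2],q[3],q[0]]).as_matrix(),s
def down(ydeg):  # tool z down, y at angle
    a=np.radians(ydeg); y=np.array([np.cos(a),np.sin(a),0]); z=np.array([0,0,-1.]); return np.stack([np.cross(y,z),y,z],1)
def delta(p,ydeg):
    P,R,s=tool(); T=down(ydeg); rv=Ro.from_matrix(R.T@T).as_rotvec()
    print('rot(tool)',np.round(rv,4),'then move(tool)',np.round(T.T@(np.array(p)-P),4))
E
python3 - <<'E'
from h import *
P,R,s=tool(); m=ctrl.camera_model('wrist'); c=-m['R'].T@m['t']
print('cam in tool',R.T@(c-P),'optical axis in tool',R.T@m['R'][2], 'f',m['K'][0,0])
delta([0.50,0.16,.27],24.5)
delta([0.467,-0.098,.20],24.5)
E
```

```text
cam in tool [ 0.07825065  0.00047027 -0.16186642] optical axis in tool [-2.88883387e-01  1.25650597e-04  9.57364284e-01] f 343.92836257592853
rot(tool) [-1.200e-03  5.000e-04  8.134e-01] then move(tool) [-0.5156  0.0922 -0.0482]
rot(tool) [-1.200e-03  5.000e-04  8.134e-01] then move(tool) [-0.7367 -0.0448  0.0218]
```

Careful with the scale: shifts go in shares of 50 mm and turns go in shares of 2 pi rad. That gives: 0.1355 rad / 6.2832 = 0.0216.

Call:
run_rows --segments '{"steps":[[0, 0, 0, 0, 0, 0.0216, 1], [0, 0, 0, 0, 0, 0.0216, 1], [0, 0, 0, 0, 0, 0.0216, 1], [0, 0, 0, 0, 0, 0.0216, 1], [0, 0, 0, 0, 0, 0.0216, 1], [0, 0, 0, 0, 0, 0.0216, 1]]}'

```text
t: 0.7
position: [0.2023, 0.5911, 0.2221]
tool_rot: [0.0, 0.543, 0.84, -0.0]
ft_force: [-0.2, -0.1, -0.4]
finger_gap: 1.0
gripper_force: 0.0
```

Call:
run_rows --segments '{"steps":[[-0.92, -0.056, 0, 0, 0, 0, 1], [-0.92, -0.056, 0, 0, 0, 0, 1], [-0.92, -0.056, 0, 0, 0, 0, 1], [-0.92, -0.056, 0, 0, 0, 0, 1], [-0.92, -0.056, 0, 0, 0, 0, 1], [-0.92, -0.056, 0, 0, 0, 0, 1], [-0.92, -0.056, 0, 0, 0, 0, 1], [-0.92, -0.056, 0, 0, 0, 0, 1], [-0.92, -0.056, 0, 0, 0, 0, 1], [-0.92, -0.056, 0, 0, 0, 0, 1], [-0.92, -0.056, 0, 0, 0, 0, 1], [-0.92, -0.056, 0, 0, 0, 0, 1], [-0.92, -0.056, 0, 0, 0, 0, 1], [-0.92, -0.056, 0, 0, 0, 0, 1], [-0.92, -0.056, 0, 0, 0, 0, 1], [-0.92, -0.056, 0, 0, 0, 0, 1], [0, 0, 0, 0, 0, 0, 1], [0, 0, 0, 0, 0, 0, 1]]}'

```text
t: 2.5
position: [0.4669, -0.0975, 0.2222]
tool_rot: [-0.0, 0.542, 0.841, -0.0]
ft_force: [-0.0, 0.7, 0.8]
finger_gap: 0.997
gripper_force: 0.0
```

```bash
python3 - <<'E'
from h import *
snap('wrist','w1'); delta([0.467,-0.098,.20],24.5); print(tool()[0])
E
```

```text
rot(tool) [-0.0008 -0.0005  0.0005] then move(tool) [-0.0016 -0.0005  0.0222]
[ 0.46680386 -0.09629033  0.22216313]
```

View pics/w1.png

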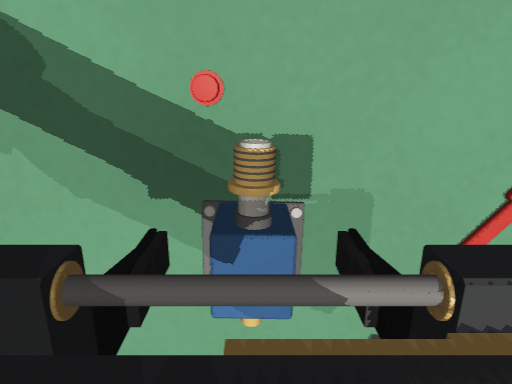

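The wrist view shows the coupler upright in the image: mouth at (256,142), flange at (254,187), block below. Next I'll fit the coupler axis from this depth image.

```bash
python3 - <<'E'
from h import *
im,d,P=cloud('w1'); Z=P[...,2]; v,u=np.mgrid[:384,:512]
hsv=cv2.cvtColor(im,cv2.COLOR_BGR2HSV)
m=(u>215)&(u<300)&(v>130)&(v<230)&(Z>.05)&(Z<.11)
a=np.radians(114.5); ex=np.array([np.cos(a),np.sin(a)]); ey=np.array([-ex[1],ex[0]])
O=np.array([.505,-.181]); Q=P[...,:2]-O; X=Q@ex; Y=Q@ey
for x0 in np.arange(.05,.13,.005):
    k=m&(X>x0)&(X<x0+.005)
    if k.sum()>3: print('%.3f n%d Y[%.4f %.4f] mid %.4f zmax %.4f'%(x0,k.sum(),Y[k].min(),Y[k].max(),(Y[k].min()+Y[k].max())/2,np.percentile(Z[k],97)))
print('X max',X[m].max())
b=(u>200)&(u<305)&(v>200)&(v<270)&(hsv[...,0]>100)&(hsv[...,0]<130)&(Z>.09)&(Z<.11)
k=b; print('block',np.median(Z[k]),X[k].max())
# edges of block lateral per slice
for x0 in np.arange(-.02,.045,.01):
    k=b&(X>x0)&(X<x0+.01)
    if k.sum()>5: print('blk %.3f Y[%.4f %.4f] mid %.4f'%(x0,Y[k].min(),Y[k].max(),(Y[k].min()+Y[k].max())/2))
E
```

```text
0.050 n185 Y[-0.0192 0.0156] mid -0.0018 zmax 0.0884
0.055 n237 Y[-0.0195 0.0155] mid -0.0020 zmax 0.0876
0.060 n151 Y[-0.0162 0.0114] mid -0.0024 zmax 0.0854
0.065 n152 Y[-0.0172 0.0114] mid -0.0029 zmax 0.0849
0.070 n160 Y[-0.0171 0.0114] mid -0.0029 zmax 0.0853
0.075 n69 Y[-0.0272 0.0205] mid -0.0033 zmax 0.0942
0.080 n280 Y[-0.0272 0.0216] mid -0.0028 zmax 0.0951
0.085 n382 Y[-0.0267 0.0207] mid -0.0030 zmax 0.0936
0.090 n217 Y[-0.0225 0.0158] mid -0.0034 zmax 0.0894
0.095 n226 Y[-0.0224 0.0159] mid -0.0033 zmax 0.0894
0.100 n215 Y[-0.0222 0.0156] mid -0.0033 zmax 0.0892
0.105 n223 Y[-0.0223 0.0157] mid -0.0033 zmax 0.0896
0.110 n239 Y[-0.0221 0.0155] mid -0.0033 zmax 0.0894
0.115 n258 Y[-0.0231 0.0156] mid -0.0037 zmax 0.0893
0.120 n309 Y[-0.0201 0.0146] mid -0.0028 zmax 0.0852
X max 0.1245992657374126
block 0.09948391056728673 0.04533461891634663
blk 0.000 Y[-0.0412 0.0374] mid -0.0019
blk 0.010 Y[-0.0410 0.0384] mid -0.0013
blk 0.020 Y[-0.0418 0.0380] mid -0.0019
blk 0.030 Y[-0.0412 0.0376] mid -0.0018
blk 0.040 Y[-0.0410 0.0373] mid -0.0018
```

```bash
cat >> h.py <<'E'
_a=np.radians(114.5); _ex=np.array([np.cos(_a),np.sin(_a)]); _ey=np.array([-_ex[1],_ex[0]])
OA=113.6 # outlet x angle
ox=np.array([np.cos(np.radians(OA)),np.sin(np.radians(OA))]); oy=np.array([-ox[1],ox[0]])
mouth=np.array([.505,-.181])+.1248*_ex-.0036*_ey
E
python3 - <<'E'
from h import *
print(mouth)
delta([*(mouth-.021*ox),.0515],OA-90)
E
```

```text
[ 0.45652214 -0.06594394]
rot(tool) [-0.0008 -0.0005  0.0162] then move(tool) [0.0109 0.0027 0.1707]
```

Converted, 0.035 m is 0.7, 0.0307 m is 0.614, 0.0162 rad / 6.2832 = 0.0026.

Call:
run_rows --segments '{"steps":[[0.218, 0.054, 0, 0, 0, 0.0026, 1], [0, 0, 0.7, 0, 0, 0, 1], [0, 0, 0.7, 0, 0, 0, 1], [0, 0, 0.7, 0, 0, 0, 1], [0, 0, 0.7, 0, 0, 0, 1], [0, 0, 0.614, 0, 0, 0, 1], [0, 0, 0, 0, 0, 0, 1], [0, 0, 0, 0, 0, 0, 1]]}'

```text
t: 3.35
position: [0.4649, -0.085, 0.0523]
tool_rot: [-0.0, 0.547, 0.837, -0.0]
ft_force: [0.4, 0.6, 0.7]
finger_gap: 1.004
gripper_force: 0.0
```

Call:
run_rows --segments '{"steps":[[0, 0, 0, 0, 0, 0, 0.6], [0, 0, 0, 0, 0, 0, 0.4], [0, 0, 0, 0, 0, 0, 0.4], [0, 0, 0, 0, 0, 0, 0.4], [0, 0, 0, 0, 0, 0, 0.4], [0, 0, 0, 0, 0, 0, 0.4]]}' --squeeze 30

```text
t: 3.95
position: [0.4651, -0.0858, 0.0519]
tool_rot: [0.0, 0.548, 0.837, 0.0]
ft_force: [-1.4, -0.5, -0.7]
finger_gap: 0.539
gripper_force: 0.0
```

Call:
run_rows --segments '{"steps":[[0, 0, 0, 0, 0, 0, 0.3], [0, 0, 0, 0, 0, 0, 0.3], [0, 0, 0, 0, 0, 0, 0.3], [0, 0, 0, 0, 0, 0, 0.3], [0, 0, 0, 0, 0, 0, 0.3]]}' --squeeze 40

```text
t: 4.45
position: [0.4637, -0.0863, 0.0516]
tool_rot: [-0.001, 0.548, 0.837, -0.001]
ft_force: [-5.7, -0.0, 7.0]
finger_gap: 0.416
gripper_force: 40.0
```

```bash
python3 -c "
from h import *
p,R,s=tool();print(p,R.T@s['ft_force'],s['torque']);delta([*(mouth-.021*ox),.0515],OA-90)"
```

```text
[ 0.46374753 -0.08629418  0.05160748] [ 2.28167185 -5.27281631 -7.03283092] [-0.39655715  1.53595846  0.07949094]
rot(tool) [-0.0026 -0.0011 -0.0006] then move(tool) [0.0005 0.0015 0.0001]
```

Converted, -0.003 m is -0.06, -0.002 m is -0.04.

Call:
run_rows --segments '{"steps":[[0, -0.02, 0, 0, 0, 0, 0.3], [-0.06, 0, 0, 0, 0, 0, 0.3], [-0.06, 0, 0, 0, 0, 0, 0.3], [-0.06, 0, 0, 0, 0, 0, 0.3], [-0.06, 0, 0, 0, 0, 0, 0.3], [-0.04, 0, 0, 0, 0, 0, 0.3], [0, 0, 0, 0, 0, 0, 0.3]]}' --squeeze 50

```text
t: 5.15
position: [0.4686, -0.0977, 0.0516]
tool_rot: [-0.002, 0.547, 0.837, 0.0]
ft_force: [-7.8, 6.8, 10.3]
finger_gap: 0.41
gripper_force: 50.0
```

```bash
python3 -c "
from h import *
p,R,s=tool();print(p,R.T@s['ft_force'],(p[:2]-[.46375,-.08629])@ox);delta([*(mouth-.021*ox),.0515],OA-90)"
```

```text
[ 0.46862248 -0.09774048  0.05156983] [  9.4123498   -4.37989475 -10.30496255] -0.012443483015616244
rot(tool) [-0.0019 -0.0035  0.0006] then move(tool) [0.013  0.0016 0.0001]
```

Converted, -0.002 m is -0.04, -0.0015 m is -0.03.

Call:
run_rows --segments '{"steps":[[-0.04, 0, 0, 0, 0, 0, 0.3], [-0.04, 0, 0, 0, 0, 0, 0.3], [-0.03, 0, 0, 0, 0, 0, 0.3], [0, 0, 0, 0, 0, 0, 0.3]]}' --squeeze 50

```text
t: 5.55
position: [0.4697, -0.1002, 0.0514]
tool_rot: [-0.004, 0.547, 0.837, 0.001]
ft_force: [-15.9, 17.7, 19.8]
finger_gap: 0.412
gripper_force: 50.0
```

```bash
python3 -c "
from h import *
p,R,s=tool();print(p,R.T@s['ft_force'],(p[:2]-[.46375,-.08629])@ox)"
```

```text
[ 0.46965045 -0.10018321  0.05144018] [ 22.73658826  -7.53376144 -19.60748455] -0.015093455505807022
```

Converted, 0.003 m is 0.06, 0.002 m is 0.04.

Call:
run_rows --segments '{"steps":[[0.06, 0, 0, 0, 0, 0, 0.3], [0.06, 0, 0, 0, 0, 0, 0.3], [0.06, 0, 0, 0, 0, 0, 0.3], [0.04, 0, 0, 0, 0, 0, 0.3], [0, 0, 0, 0, 0, 0, 0.3], [0, 0, 0, 0, 0, 0, 0.3]]}' --squeeze 50

```text
t: 6.15
position: [0.4672, -0.0942, 0.0517]
tool_rot: [-0.0, 0.548, 0.837, -0.0]
ft_force: [-3.7, -0.8, 2.7]
finger_gap: 0.413
gripper_force: 50.0
```

```bash
python3 -c "
from h import *
p,R,s=tool();print(p,R.T@s['ft_force'],(p[:2]-[.46375,-.08629])@ox)"
```

```text
[ 0.46719127 -0.09424173  0.05167051] [ 0.70222754 -3.69707352 -2.69024209] -0.008664376972354651
```

Call:
run_rows --segments '{"steps":[[0, 0, 0, 0, 0, 0, 0.6], [0, 0, 0, 0, 0, 0, 0.8], [0, 0, 0, 0, 0, 0, 1], [0, 0, 0, 0, 0, 0, 1], [0, 0, 0, 0, 0, 0, 1], [0, 0, 0, 0, 0, 0, 1], [0, 0, 0, 0, 0, 0, 1]]}' --squeeze 30

```text
t: 6.85
position: [0.4676, -0.094, 0.0518]
tool_rot: [0.0, 0.548, 0.837, 0.0]
ft_force: [0.5, -0.4, -1.0]
finger_gap: 0.952
gripper_force: 0.0
```

Call:
run_rows --segments '{"steps":[[0, 0, -0.8, 0, 0, 0, 1], [0, 0, -0.9, 0, 0, 0, 1], [0, 0, -0.9, 0, 0, 0, 1], [0, 0, -0.8, 0, 0, 0, 1], [0, 0, 0, 0, 0, 0, 1], [0, 0, 0, 0, 0, 0, 1]]}'

```text
t: 7.45
position: [0.4679, -0.0939, 0.2223]
tool_rot: [0.0, 0.547, 0.837, 0.001]
ft_force: [-0.0, 0.2, -1.2]
finger_gap: 1.0
gripper_force: 0.0
```

```bash
python3 - <<'E'
from h import *
print('axis lateral offset from fit (oy):',(np.array([.46719,-.09424])-mouth)@oy,(np.array([.46375,-.08629])-mouth)@oy)
snap('wrist','w2')
im,d,P=cloud('w2'); Z=P[...,2]; v,u=np.mgrid[:384,:512]
Q=P[...,:2]-(mouth-.125*ox); X=Q@ox; Y=Q@oy
m=(abs(Y)<.03)&(Z>.05)&(Z<.11)&(X>.05)
for x0 in np.arange(.05,.13,.003):
    k=m&(X>x0)&(X<x0+.003)
    if k.sum()>3: print('%.3f Y mid %.4f w %.4f zmax %.4f'%(x0,(Y[k].min()+Y[k].max())/2,np.ptp(Y[k]),np.percentile(Z[k],97)))
delta([.5092,.1745,.222],66.5-90)
E
```

```text
axis lateral offset from fit (oy): 0.0015526754165308219 0.0015221883973976112
0.050 Y mid 0.0001 w 0.0349 zmax 0.0881
0.053 Y mid -0.0000 w 0.0351 zmax 0.0884
0.056 Y mid 0.0002 w 0.0352 zmax 0.0878
0.059 Y mid 0.0001 w 0.0289 zmax 0.0850
0.062 Y mid 0.0001 w 0.0287 zmax 0.0851
0.065 Y mid 0.0007 w 0.0256 zmax 0.0854
0.068 Y mid 0.0021 w 0.0368 zmax 0.0937
0.071 Y mid 0.0001 w 0.0471 zmax 0.0949
0.074 Y mid -0.0005 w 0.0482 zmax 0.0954
0.077 Y mid -0.0000 w 0.0481 zmax 0.0940
0.080 Y mid -0.0004 w 0.0368 zmax 0.0888
0.083 Y mid 0.0002 w 0.0379 zmax 0.0897
0.086 Y mid -0.0004 w 0.0366 zmax 0.0890
0.089 Y mid 0.0000 w 0.0375 zmax 0.0898
0.092 Y mid 0.0001 w 0.0375 zmax 0.0889
0.095 Y mid 0.0001 w 0.0373 zmax 0.0896
0.098 Y mid 0.0001 w 0.0372 zmax 0.0891
0.101 Y mid -0.0004 w 0.0381 zmax 0.0895
0.104 Y mid 0.0001 w 0.0369 zmax 0.0891
0.107 Y mid -0.0004 w 0.0378 zmax 0.0894
0.110 Y mid 0.0001 w 0.0369 zmax 0.0890
0.113 Y mid -0.0004 w 0.0284 zmax 0.0853
0.116 Y mid -0.0004 w 0.0283 zmax 0.0850
0.119 Y mid -0.0004 w 0.0282 zmax 0.0846
0.122 Y mid -0.0004 w 0.0285 zmax 0.0851
rot(tool) [-3.000e-04 -6.000e-04  8.222e-01] then move(tool) [ 0.2628 -0.0685 -0.0007]
```

The sleeve is caught: its flange is now at X = 71–79 mm, about 8.5 mm back. The axis angle fits straight. The finger contact puts the axis 1.5 mm to +oy of the camera fit. Next is the gauge.

Converted, 0.0438 m is 0.876, -0.0114 m is -0.228, 0.137 rad / 6.2832 = 0.0218.

Call:
run_rows --segments '{"steps":[[0, 0, 0, 0, 0, 0.0218, 1], [0, 0, 0, 0, 0, 0.0218, 1], [0, 0, 0, 0, 0, 0.0218, 1], [0, 0, 0, 0, 0, 0.0218, 1], [0, 0, 0, 0, 0, 0.0218, 1], [0, 0, 0, 0, 0, 0.0218, 1], [0.876, -0.228, 0, 0, 0, 0, 1], [0.876, -0.228, 0, 0, 0, 0, 1], [0.876, -0.228, 0, 0, 0, 0, 1], [0.876, -0.228, 0, 0, 0, 0, 1], [0.876, -0.228, 0, 0, 0, 0, 1], [0.876, -0.228, 0, 0, 0, 0, 1], [0, 0, 0, 0, 0, 0, 1], [0, 0, 0, 0, 0, 0, 1]]}'

```text
t: 8.9
position: [0.5089, 0.1746, 0.2199]
tool_rot: [0.0, 0.836, 0.549, -0.002]
ft_force: [-0.8, -0.3, 1.2]
finger_gap: 0.999
gripper_force: 0.0
```

```bash
python3 - <<'E'
from h import *
im,d,m=snap('wrist','w3'); im,d,P=cloud('w3'); Z=P[...,2]
a=np.radians(66.5); ex=-np.array([np.cos(a),np.sin(a)]); ey=np.array([-ex[1],ex[0]])
Q=P[...,:2]-np.array([.5092,.1745]); X=Q@ex; Y=Q@ey
m=(X>-.06)&(X<.08)&(abs(Y)<.035)&(Z>.015)&(Z<.07)
for x0 in np.arange(-.05,.07,.005):
    k=m&(X>x0)&(X<x0+.005)
    if k.sum()>3: print('%.3f Y mid %.4f w %.4f zmax %.4f'%(x0,(Y[k].min()+Y[k].max())/2,np.ptp(Y[k]),np.percentile(Z[k],97)))
print(X[m].min(),X[m].max())
hsv=cv2.cvtColor(im,cv2.COLOR_BGR2HSV); H=hsv[...,0]
k=m&((H<6)|(H>172))&(hsv[...,1]>140)&(Z>.044); r=cv2.minAreaRect((P[k][:,:2]*1000).astype(np.float32)); print(r,X[k].min(),X[k].max())
delta([.5092,.1745,.0055],66.5-90)
E
```

```text
-0.050 Y mid 0.0016 w 0.0447 zmax 0.0464
-0.045 Y mid 0.0026 w 0.0468 zmax 0.0479
-0.040 Y mid 0.0026 w 0.0470 zmax 0.0481
-0.035 Y mid 0.0026 w 0.0473 zmax 0.0479
-0.030 Y mid 0.0021 w 0.0463 zmax 0.0479
-0.025 Y mid 0.0034 w 0.0441 zmax 0.0473
-0.020 Y mid 0.0017 w 0.0242 zmax 0.0476
-0.015 Y mid 0.0018 w 0.0255 zmax 0.0492
-0.010 Y mid 0.0021 w 0.0249 zmax 0.0491
-0.005 Y mid 0.0022 w 0.0251 zmax 0.0492
-0.000 Y mid 0.0021 w 0.0251 zmax 0.0490
0.005 Y mid 0.0011 w 0.0252 zmax 0.0488
0.010 Y mid 0.0011 w 0.0253 zmax 0.0488
0.015 Y mid 0.0012 w 0.0334 zmax 0.0473
0.020 Y mid 0.0012 w 0.0333 zmax 0.0414
0.025 Y mid 0.0012 w 0.0334 zmax 0.0411
0.030 Y mid 0.0012 w 0.0162 zmax 0.0336
0.035 Y mid 0.0006 w 0.0175 zmax 0.0333
0.040 Y mid 0.0006 w 0.0175 zmax 0.0332
0.045 Y mid 0.0007 w 0.0088 zmax 0.0288
0.050 Y mid 0.0007 w 0.0177 zmax 0.0335
0.055 Y mid 0.0001 w 0.0166 zmax 0.0332
0.060 Y mid 0.0007 w 0.0110 zmax 0.0313
-0.04811257352852712 0.0620107442801878
((510.57928466796875, 173.9859619140625), (31.806262969970703, 24.794904708862305), 63.647579193115234) -0.01572258492055995 0.016031896818361587
rot(tool) [-0.0009  0.0028 -0.0007] then move(tool) [ 0.0012 -0.0005  0.2149]
```

View pics/w3.png

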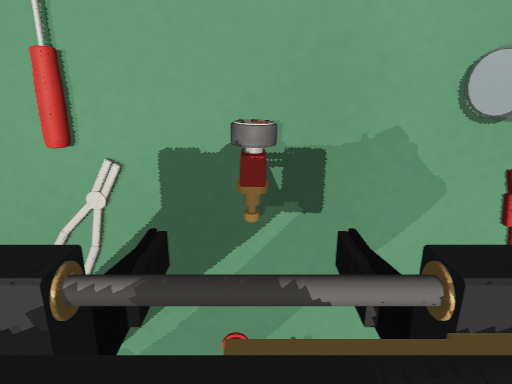

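The wrist view shows the gauge centred: dial housing at (254,132), red block at (253,168), nose tip at (252,217). The pliers and jar are well clear. Now I'll descend and grip.

Converted, 0.045 m is 0.9, 0.0345 m is 0.69, 0.022 rad / 6.2832 = 0.0035.

Call:
run_rows --segments '{"steps":[[0.024, 0, 0, 0, 0.0004, 0.0035, 1], [0, 0, 0.9, 0, 0, 0, 1], [0, 0, 0.9, 0, 0, 0, 1], [0, 0, 0.9, 0, 0, 0, 1], [0, 0, 0.9, 0, 0, 0, 1], [0, 0, 0.69, 0, 0, 0, 1], [0, 0, 0, 0, 0, 0, 1], [0, 0, 0, 0, 0, 0, 1]]}'

```text
t: 9.75
position: [0.5107, 0.1749, 0.0082]
tool_rot: [-0.001, 0.843, 0.538, 0.001]
ft_force: [0.3, 0.3, 0.9]
finger_gap: 1.002
gripper_force: 0.0
```

Call:
run_rows --segments '{"steps":[[0, 0, 0, 0, 0, 0, 0.6], [0, 0, 0, 0, 0, 0, 0.4], [0, 0, 0, 0, 0, 0, 0.2], [0, 0, 0, 0, 0, 0, 0.2], [0, 0, 0, 0, 0, 0, 0.2], [0, 0, 0, 0, 0, 0, 0.2], [0, 0, 0, 0, 0, 0, 0.2], [0, 0, 0, 0, 0, 0, 0.2], [0, 0, 0, 0, 0, 0, 0.2], [0, 0, 0, 0, 0, 0, 0.2], [0, 0, 0, 0, 0, 0, 0.2]]}' --squeeze 40

```text
t: 10.85
position: [0.5103, 0.1759, 0.0073]
tool_rot: [-0.001, 0.842, 0.539, 0.001]
ft_force: [-0.6, 0.2, -0.3]
finger_gap: 0.296
gripper_force: 40.0
```

```bash
python3 -c "
from h import *
p,R,s=tool();print(p,R.T@s['ft_force'])
print('gauge X of tcp',(p[:2]-[.5092,.1745])@-np.array([np.cos(1.138),np.sin(1.138)]))
delta([.5092,.1745,.0055],65.2-90)"
```

```text
[0.51030185 0.17593042 0.00729515] [-0.12748585 -0.6475975   0.33574276]
gauge X of tcp -0.0017606605128707897
rot(tool) [-0.0001 -0.0028  0.0007] then move(tool) [-0.0018 -0.0004  0.0018]
```

Converted, -0.04 m is -0.8, -0.03 m is -0.6, -0.125 rad / 6.2832 = -0.0199.

Call:
run_rows --segments '{"steps":[[0, 0, -0.4, 0, 0, 0, 0.2], [0, 0, -0.6, 0, 0, 0, 0.2], [0, 0, -0.8, 0, 0, 0, 0.2], [0, 0, 0, 0, 0, -0.0191, 0.2], [0, 0, 0, 0, 0, -0.0191, 0.2], [0, 0, 0, 0, 0, -0.0191, 0.2], [0, 0, 0, 0, 0, -0.0191, 0.2], [0, 0, 0, 0, 0, -0.0191, 0.2], [0, 0, 0, 0, 0, -0.0191, 0.2], [0, 0, 0, 0, 0, -0.0199, 0.2], [0, 0, 0, 0, 0, 0, 0.2]]}' --squeeze 40

```text
t: 11.95
position: [0.5099, 0.1755, 0.097]
tool_rot: [-0.0, 0.546, 0.838, 0.001]
ft_force: [-1.1, -0.4, -2.9]
finger_gap: 0.293
gripper_force: 40.0
```

```bash
python3 - <<'E'
from h import *
mt=mouth+.0016*oy
delta([*(mt+.085*ox),.0533],OA-90)
E
```

```text
rot(tool) [ 0.0013 -0.002   0.0027] then move(tool) [-0.1149 -0.1472  0.0437]
```

Converted, -0.0296 m is -0.592, -0.0294 m is -0.588, 0.0027 rad / 6.2832 = 0.0004.

Call:
run_rows --segments '{"steps":[[-0.46, -0.588, 0, 0, 0, 0, 0.2], [-0.46, -0.588, 0, 0, 0, 0, 0.2], [-0.46, -0.588, 0, 0, 0, 0, 0.2], [-0.46, -0.588, 0, 0, 0, 0, 0.2], [-0.458, -0.592, 0, 0, 0, 0, 0.2], [0, 0, 0.4, 0.0002, -0.0003, 0.0004, 0.2], [0, 0, 0.474, 0, 0, 0, 0.2], [0, 0, 0, 0, 0, 0, 0.2], [0, 0, 0, 0, 0, 0, 0.2], [0, 0, 0, 0, 0, 0, 0.2]]}'

```text
t: 12.95
position: [0.4222, 0.0116, 0.054]
tool_rot: [0.001, 0.549, 0.836, 0.001]
ft_force: [0.6, -0.4, -3.3]
finger_gap: 0.296
gripper_force: 40.0
```

```bash
python3 - <<'E'
from h import *
mt=mouth+.0016*oy
p,R,s=tool(); print(R.T@s['ft_force'])
delta([*(mt+.085*ox),.0533],OA-90)
im,d,m=snap('side','s2'); im,d,P=cloud('s2'); z=np.load('pics/s2.npz')
def px(X):
    c=z['R']@np.array(X)+z['t']; c=z['K']@c; return c[:2]/c[2]
print(px([*mouth,.07]))
c=px([*(mouth+.02*ox),.07]).astype(int)
cv2.imwrite('pics/s2c.png',cv2.resize(im[c[1]-55:c[1]+55,c[0]-70:c[0]+70],None,fx=5,fy=5,interpolation=cv2.INTER_CUBIC))
E
```

```text
[-0.63742699  0.39282994  3.26236951]
rot(tool) [ 0.0018  0.0003 -0.0028] then move(tool) [ 0.0002 -0.0012  0.0007]
[244.90506882 243.19437625]
```

View pics/s2c.png

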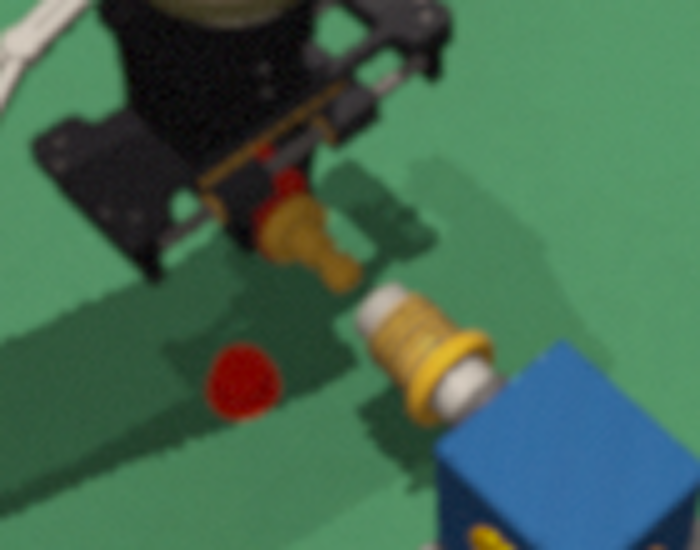

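The side view shows the plug nose at crop (350,275), facing the coupler mouth at (375,305) and in line with it. The sleeve is still back. I'll advance now.

Converted, -0.01 m is -0.2, -0.0012 m is -0.024, -0.0028 rad / 6.2832 = -0.0004.

Call:
run_rows --segments '{"steps":[[0, -0.024, 0.01, 0.0003, 0, -0.0004, 0.2], [-0.2, 0, 0, 0, 0, 0, 0.2], [-0.2, 0, 0, 0, 0, 0, 0.2], [-0.1, 0, 0, 0, 0, 0, 0.2], [-0.1, 0, 0, 0, 0, 0, 0.2], [0, 0, 0, 0, 0, 0, 0.2]]}'

```text
t: 13.6
position: [0.4327, -0.0169, 0.0527]
tool_rot: [-0.0, 0.547, 0.837, -0.0]
ft_force: [0.5, -0.6, -3.5]
finger_gap: 0.297
gripper_force: 40.0
```

```bash
cat > st.py <<'E'
from h import *
mt=mouth+.0016*oy; p,R,s=tool()
print('F tool',np.round(R.T@s['ft_force'],1),'T',np.round(R.T@s['torque'],2),'tcp ahead of mouth',round((p[:2]-mt)@ox,4)); delta([*(mt+.0278*ox),.0533],OA-90)
E
python3 st.py
```

```text
F tool [-0.7  0.2  3.5] T [-0.02 -0.03  0.04] tcp ahead of mouth 0.0545
rot(tool) [-0.0008  0.0002  0.0003] then move(tool) [-0.0267  0.0006 -0.0006]
```

Converted, -0.005 m is -0.1, -0.004 m is -0.08.

Call:
run_rows --segments '{"steps":[[-0.1, 0.006, -0.008, 0, 0, 0, 0.2], [-0.1, 0, 0, 0, 0, 0, 0.2], [-0.08, 0, 0, 0, 0, 0, 0.2], [-0.06, 0, 0, 0, 0, 0, 0.2], [0, 0, 0, 0, 0, 0, 0.2]]}'

```text
t: 14.1
position: [0.4398, -0.032, 0.0529]
tool_rot: [-0.0, 0.547, 0.837, -0.0]
ft_force: [1.0, 2.4, -6.2]
finger_gap: 0.294
gripper_force: 40.0
```

```bash
python3 st.py
```

```text
F tool [1.8 1.9 6.2] T [-0.29  0.52 -0.12] tcp ahead of mouth 0.0379
rot(tool) [-0.0009 -0.      0.0012] then move(tool) [-0.0101  0.0002 -0.0004]
```

Converted, -0.003 m is -0.06, 0.0005 m is 0.01.

Call:
run_rows --segments '{"steps":[[-0.06, 0.01, 0.012, 0, 0, 0, 0.2], [-0.06, 0, 0, 0, 0, 0, 0.2], [-0.06, 0, 0, 0, 0, 0, 0.2], [-0.04, 0, 0, 0, 0, 0, 0.2], [0, 0, 0, 0, 0, 0, 0.2]]}'

```text
t: 14.6
position: [0.4431, -0.0393, 0.0521]
tool_rot: [-0.003, 0.546, 0.837, -0.0]
ft_force: [-8.8, 13.6, 4.8]
finger_gap: 0.297
gripper_force: 40.0
```

```bash
python3 st.py
```

```text
F tool [16.  -2.6 -4.8] T [0.46 3.21 0.13] tcp ahead of mouth 0.0297
rot(tool) [-0.0028 -0.0043  0.0026] then move(tool) [-0.0019  0.     -0.0012]
```

Converted, -0.002 m is -0.04, -0.001 m is -0.02.

Call:
run_rows --segments '{"steps":[[-0.04, 0, -0.012, 0, 0, 0, 0.2], [-0.02, 0, 0, 0, 0, 0, 0.2], [0, 0, 0, 0, 0, 0, 0.2]]}'

```text
t: 14.9
position: [0.4431, -0.0395, 0.0523]
tool_rot: [-0.004, 0.546, 0.838, 0.0]
ft_force: [-13.3, 24.9, 6.0]
finger_gap: 0.294
gripper_force: 40.0
```

```bash
python3 st.py; cat > sl.py <<'E'
import sys
from h import *
t=sys.argv[1]; snap('side',t); im,d,P=cloud(t); Z=P[...,2]
Q=P[...,:2]-(mouth-.125*ox); X=Q@ox; Y=Q@oy
m=(abs(Y)<.03)&(Z>.04)&(Z<.12)&(X>.045)&(X<.2)
for x0 in np.arange(.045,.175,.004):
    k=m&(X>x0)&(X<x0+.004)
    if k.sum()>3: print('%.3f zmax %.4f'%(x0,np.percentile(Z[k],95)),end='; ')
c=[250,235]; cv2.imwrite(f'pics/{t}c.png',cv2.resize(im[c[1]-55:c[1]+55,c[0]-70:c[0]+70],None,fx=5,fy=5,interpolation=cv2.INTER_CUBIC))
E
python3 sl.py s3
```

```text
F tool [28.2 -2.1 -5.8] T [0.3  5.64 0.2 ] tcp ahead of mouth 0.0296
rot(tool) [-0.0042 -0.008   0.0045] then move(tool) [-0.0018  0.0001 -0.001 ]
0.049 zmax 0.0893; 0.053 zmax 0.0883; 0.057 zmax 0.0867; 0.061 zmax 0.0858; 0.065 zmax 0.0852; 0.069 zmax 0.0851; 0.073 zmax 0.0858; 0.077 zmax 0.0937; 0.081 zmax 0.0951; 0.085 zmax 0.0953; 0.089 zmax 0.0899; 0.093 zmax 0.0897; 0.097 zmax 0.0898; 0.101 zmax 0.0897; 0.105 zmax 0.0904; 0.109 zmax 0.0898; 0.113 zmax 0.0905; 0.117 zmax 0.0894; 0.121 zmax 0.0856; 0.125 zmax 0.0865; 0.129 zmax 0.0865; 0.133 zmax 0.0927; 0.137 zmax 0.0939; 0.141 zmax 0.1173; 0.145 zmax 0.1135; 0.149 zmax 0.1069; 0.153 zmax 0.1019; 0.157 zmax 0.0941;
```

View pics/s3c.png

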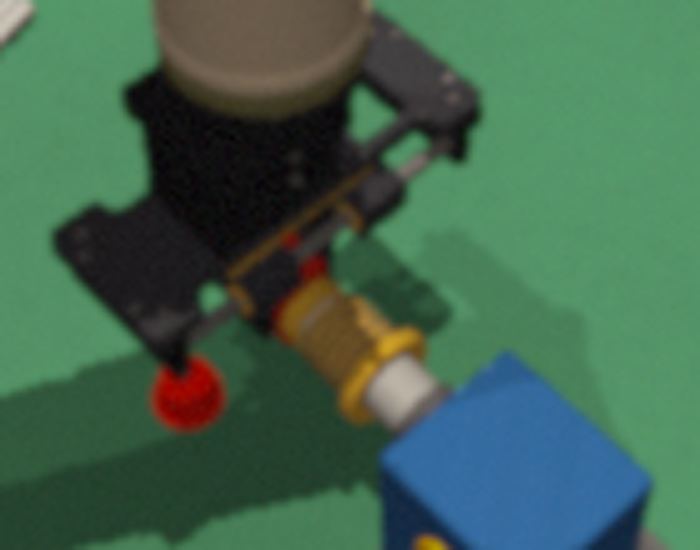

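The side view shows the plug's collar against the mouth. The sleeve is forward, with its flange at 79–87 mm, so it's locked. I'll relax the push with a light tug, then let go.

Converted, 0.003 m is 0.06, 0.001 m is 0.02.

Call:
run_rows --segments '{"steps":[[0.06, 0, 0, 0, 0, 0, 0.2], [0.06, 0, 0, 0, 0, 0, 0.2], [0.02, 0, 0, 0, 0, 0, 0.2], [0, 0, 0, 0, 0, 0, 0.2]]}'

```text
t: 15.35
position: [0.443, -0.0388, 0.0531]
tool_rot: [0.0, 0.547, 0.837, -0.001]
ft_force: [1.0, -1.9, -5.7]
finger_gap: 0.295
gripper_force: 40.0
```

```bash
python3 st.py
```

```text
F tool [-2.1  0.2  5.7] T [ 0.1  -0.26  0.01] tcp ahead of mouth 0.0303
rot(tool) [-0.0008  0.0008  0.0004] then move(tool) [-0.0025 -0.0001 -0.0002]
```

Converted, 0.003 m is 0.06.

Call:
run_rows --segments '{"steps":[[0.06, 0, 0, 0, 0, 0, 0.2], [0, 0, 0, 0, 0, 0, 0.2], [0, 0, 0, 0, 0, 0, 0.2]]}'

```text
t: 15.65
position: [0.4431, -0.0385, 0.0536]
tool_rot: [0.002, 0.548, 0.836, -0.001]
ft_force: [4.8, -12.1, -4.7]
finger_gap: 0.288
gripper_force: 40.0
```

```bash
python3 st.py
```

```text
F tool [-13.   -0.4   4.8] T [ 0.14 -2.83  0.02] tcp ahead of mouth 0.0305
rot(tool) [ 0.0007  0.0043 -0.0016] then move(tool) [-0.0027 -0.0003  0.0003]
```

Call:
run_rows --segments '{"steps":[[-0.06, 0, 0, 0, 0, 0, 0.2], [0, 0, 0, 0, 0, 0, 0.2], [0, 0, 0, 0, 0, 0, 0.45], [0, 0, 0, 0, 0, 0, 0.7], [0, 0, 0, 0, 0, 0, 0.7], [0, 0, 0, 0, 0, 0, 0.7], [0, 0, 0, 0, 0, 0, 0.7], [0, 0, 0, 0, 0, 0, 0.7]]}' --squeeze 15

```text
t: 16.45
position: [0.4429, -0.0381, 0.053]
tool_rot: [-0.0, 0.547, 0.837, -0.0]
ft_force: [0.5, 0.5, -0.4]
finger_gap: 0.685
gripper_force: 0.0
```

```bash
python3 st.py
```

```text
F tool [0.3 0.6 0.4] T [ 0.08 -0.05  0.04] tcp ahead of mouth 0.031
rot(tool) [-0.0009  0.0001  0.0011] then move(tool) [-0.0032 -0.0002 -0.0003]
```

It held a 13 N tug. I'll retreat straight up and then back.

Converted, 0.045 m is 0.9, -0.04 m is -0.8.

Call:
run_rows --segments '{"steps":[[0, 0, -0.6, 0, 0, 0, 0.7], [0, 0, -0.8, 0, 0, 0, 0.7], [0, 0, -0.8, 0, 0, 0, 0.7], [0, 0, -0.8, 0, 0, 0, 0.7], [0.8, 0, -0.4, 0, 0, 0, 0.7], [0.9, 0, 0, 0, 0, 0, 0.7], [0.9, 0, 0, 0, 0, 0, 0.7], [0.9, 0, 0, 0, 0, 0, 0.7], [0, 0, 0, 0, 0, 0, 0.7], [0, 0, 0, 0, 0, 0, 0.7]]}'

```text
t: 17.45
position: [0.3726, 0.1225, 0.223]
tool_rot: [-0.0, 0.546, 0.838, -0.0]
ft_force: [0.4, -0.9, -0.3]
finger_gap: 0.699
gripper_force: 0.0
```

```bash
python3 sl.py s4
```

```text
0.049 zmax 0.0889; 0.053 zmax 0.0892; 0.057 zmax 0.0863; 0.061 zmax 0.0865; 0.065 zmax 0.0856; 0.069 zmax 0.0857; 0.073 zmax 0.0848; 0.077 zmax 0.0940; 0.081 zmax 0.0958; 0.085 zmax 0.0956; 0.089 zmax 0.0902; 0.093 zmax 0.0899; 0.097 zmax 0.0900; 0.101 zmax 0.0896; 0.105 zmax 0.0906; 0.109 zmax 0.0907; 0.113 zmax 0.0896; 0.117 zmax 0.0891; 0.121 zmax 0.0861; 0.125 zmax 0.0862; 0.129 zmax 0.0863; 0.133 zmax 0.0868; 0.137 zmax 0.0934; 0.141 zmax 0.0935; 0.145 zmax 0.0930; 0.149 zmax 0.0935; 0.153 zmax 0.0931; 0.157 zmax 0.0924; 0.161 zmax 0.0919; 0.165 zmax 0.0917; 0.173 zmax 0.0834;
```

View pics/s4.png

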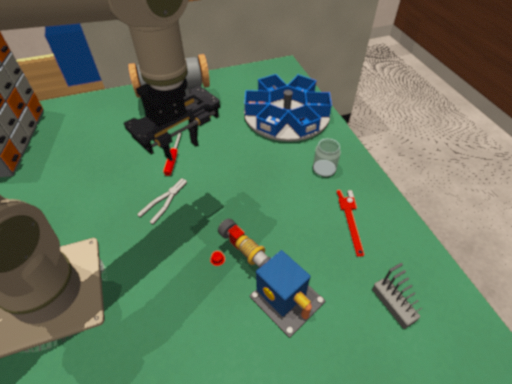

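The gauge is held in the coupler, with its dial at (228,229). The sleeve is forward, and the cap, pliers and other things haven't moved. I'll hand in now.

```bash
python3 -c "
from plant import ctrl
print(ctrl.sign_off())"
```

```text
the job is handed in; nothing more can be done
None
```

The gauge is locked in the coupler: the sleeve caught back, the plug went fully home, the sleeve sprang forward, and it held a 13 N tug. I let go, left the other things on the bench undisturbed, and handed the job in at about 17.5 s; no verdict was shown.

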